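Lock the hammer-head board stop into the puzzle stand

TASK

Lock the red-handled stop into the aluminium track of the oak stand so the puzzle boards cannot slide out: take it from its rest block, put its hammer head down through the slot about midway along the track, press it down against the spring strip until the head is below the lips, give it a quarter turn so the head catches crosswise under both lips, and let go. Feel for the slot gently, never pushing the stop against the stand harder than about 35 N, and leave the boards, dish, loupe and clock undisturbed.

Things in the scene. Friction and masses are not known exactly. Their poses are not given: they have to be found in the camera images.
- stand: Fixed oak stand, 335 x 90 mm, with a slotted aluminium track and, farther along +x, a wooden holder (75 mm high, from x = 105 mm) with three upright boards (near ends at x = 110 mm, tops 129 mm above the table). Origin: on the table below the nominal middle of the track; x along the track to the boards, y across, z up.
- slot_mid (a point): Nominal middle of the track, 48 mm above the stand's origin; axes as the stand's. Track 120 mm long, 44 wide; two 5 mm thick lips leave a 14 mm slot open along its whole length. Fitted by hand on shims: its real top face lies 0 to 8 mm above this point and the slot's middle line up to 8 mm to either side (y), level and parallel to x, immovable; no pose shows where: feel for it.
- strip_mid (a point): Nominal point on the sprung steel strip in the channel under the slot; its real top is 7 mm below the track's real top. It yields from 2 N, plus 1 N per mm; at 4 mm (6 N) the head is just clear under the lips, at 8 mm (10 N) it bottoms hard; the lips are rigid. Channel 36 mm wide: the head can turn either way. Let go, the strip lifts the head: against the lips if turned, else back up.
- stop_grip (a point): Centre of the stop's red handle, a bar 74 mm long (x), 14 wide (y, grip it this way), 26 high; z up. The loose stop is 60 mm tall, about 0.12 kg; underside 47 mm below this point; a round shank 10 mm thick, 28 long, joins handle and head. It starts upright, head 10 mm deep in a 29 x 15 mm pocket of a fixed dark wooden rest block (60 x 45 x 22 mm): lift straight up.
- stop_head (a point): Centre of the stop's steel hammer head, 26 mm long (x, in line with the handle) x 12 (y) x 6 high, 44 mm below the handle's centre. Locked, it lies 40 to 48 mm above the stand's origin (8 mm below the track's real top), its x across the stand's x.
- board0_mid (a point): Centre of a loose basswood puzzle board 150 x 4 x 72 mm standing upright in the stand's slots. Bystander.
- board1_mid (a point): Centre of the second (middle) loose puzzle board, same size. Bystander.
- board2_mid (a point): Centre of the third loose puzzle board, same size. Bystander.
- dish_mid (a point): Centre of a white porcelain dish, 90 mm across, 26 mm high, with wooden corner pieces. Bystander.
- loupe_mid (a point): Centre of the lens of a glass loupe lying flat: ring 60 mm across, 12 mm high, handle 75 mm. Bystander.
- clock_mid (a point): Centre of a nickel-plated desk clock, 76 mm dial drum on a foot, 86 mm tall. Bystander.

How it is judged (in metres and radians):
On the way, in this order (a step that is already met when the one before it is completed fails the run):
1. the head is down in the slot, lengthwise (z of stop_head in the frame of stand below 0.0495 m and x of stop_head in the frame of stand between -0.04 and 0.04 m and y of stop_head in the frame of stand between -0.012 and 0.012 m and angle between the x axis of stop_head and the x axis of stand, either way round below 0.4 rad), for 0.05 s.
2. the head is turned crosswise below the lips (z of stop_head in the frame of stand below 0.0495 m and angle between the x axis of stop_head and the y axis of stand, either way round below 0.3 rad), for 0.1 s.
At the end, for the whole second after the job is handed in: Stop released, at rest, upright within 0.15 rad; head centre 30 to 49.5 mm above the stand's origin (caught under the lips), crosswise to the track within 0.3 rad, within 40 mm of the track's middle lengthwise and 14 mm of the stand's centre line sideways (all of step 2 and z of stop_head in the frame of stand above 0.03 m and x of stop_head in the frame of stand between -0.04 and 0.04 m and y of stop_head in the frame of stand between -0.014 and 0.014 m and angle between stop_head's own z axis and vertical below 0.15 rad and contact force between the fingers and stop below 0.1 N and linear speed of stop below 0.02 m/s); the robot touches nothing.
It fails at once if the stop is pushed against the stand, its track or strip with more than 35 N (contact force between stop and stand above 35 N).
It fails at once if a puzzle board is shifted by more than 15 mm (distance of any of board0_mid, board1_mid, board2_mid from where it was at the start of the episode above 0.015 m).
It fails at once if the dish, loupe or clock is shifted by more than 15 mm (distance of any of dish_mid, loupe_mid, clock_mid from where it was at the start of the episode above 0.015 m).
It also fails if it takes over 64 s, if anything falls off the work surface, if the arm or the gripper's body presses on something with over 40 N, if the wrist force passes 120 N, or if a joint passes its speed limit or range.

ROBOT

A 6-joint arm with a two-finger parallel gripper is mounted at the origin on the work surface. World frame = base frame: x ahead of the robot, y to its left, z up, the work surface at z = 0. Lengths are in mm, angles in rad, forces in N, time in s.
With the tool pointing down it reaches from about 275 to 1000 mm from the base axis. Payload 8.4 kg.
Tool frame: the origin (TCP) lies at the very end of the fingers, on their centre line; the grasp point (between the pads) lies 19 mm behind it (r.pinch_z is the distance from the TCP to the grasp point, in mm); z points along the fingers, y is the direction in which the jaws open and shut (so a half turn about z gives the same grasp; the last joint's range is limited). The gripper opens to 85 mm and grips with 20 to 120 N. Pads are 22 mm wide; open, the fingers measure 114 mm over their backs; the gripper's body (76 mm by 85 mm) begins 54 mm behind the grasp point. The pads swing forward as they close: fully open they stand 13 mm farther back than shut.
Start: joints at [1.295, 0.353, 1.633, -0, 1.155, -0.002], TCP at [168.993, 601.722, 231.281] pointing down, gripper open.
Joint ranges: [-2.63, 2.63], [-0.92, 2.1], [0.06, 2.66], [-1.3, 4.44], [0, 2.69], [-3.02, 3.02]. Speed limits (rad/s): [2.22, 2.22, 2.79, 3.14, 3.14, 3.14].

INTERFACE

Orientations are given as [roll, pitch, yaw] about the fixed x, y, z axes, in that order (R = Rz(yaw) Ry(pitch) Rx(roll)).
In Python, from rig import r, optics gives the robot as it stands.
- The arm moves only by the shell command python3 -m creep 'ROWS' [FORCE]. ROWS is JSON, a list of rows, each an object with "dp": the shift along the tool's x, y, z in mm, a list of three; "angular": the turn, a rotation vector about the tool's x, y, z in rad, a list of three; "fingers": the finger opening in mm, from 0 to 85.4. In form: [{"dp": [dx, dy, dz], "angular": [wx, wy, wz], "fingers": fingers}, ...]. A call has 1 to 5 rows; each row is the pose to reach, as a shift and turn from the pose commanded when the call began, along the tool's axes at that moment; what a row does not reach only later rows make up. A row lasts 1/12 s, in which the tool goes at most 41.7 mm and 7.16 degrees, less where a joint would pass 70% of its speed; a pose out of reach is approached as far as the arm can. A call with a gripper value outside its range is refused whole. The fingers move at their own pace and stop on an object; FORCE is the grip in N (left out, the last holds). Time passes only in rows, so rows that repeat a pose let the fingers close. It gives the time, the measured TCP pose, the force and the opening at its end, in the units of the state.
- r.sense(): the state, without advancing time (a new reading comes with each control period).
- optics.grab_frame(name): name is "scene" or "top" or "wrist"; returns the picture (420x560x3 uint8, blue, green, red); there is no depth.
- optics.camera_params(name): a dict with "fx", "fy", "cx", "cy" (pixels), "eye" and "rotation" of the camera in the world; the wrist camera has in their place "T_tool_cam" (4x4, takes a point from camera to tool coordinates, whose origin is the TCP and whose axes are the flange's). Camera axes: x right, y up, looking along -z (the intrinsics and any distortion apply to the point x, -y, -z); pixel columns grow to the right and rows downward; lengths in mm; the calibration is good to about 2 mm. The wrist camera is an equidistant fisheye: a pixel r from the principal point sees the ray r / f radians off the axis. A picture is of the moment at which its call begins: read the wrist's pose just before it. camera_params takes no time and is no camera call.
- r.sign_off(): hands the job in, once; it reports no verdict.
The state is a dict: "clock": time; "qpos": joint angles; "qvel": joint speeds; "joint_efforts": joint torques, N m; "eef_pos": TCP position; "tcp_rot": TCP orientation; "contact_force": force on the tool from outside, world axes, zero at the start; "wrist_torque": the same for the moment, N m; "opening": opening from 0.0 (shut) to 1.0 (fully open).
Only numpy, scipy, OpenCV 4.12 (cv2) and the standard library are available. Lean on these libraries where they do the work, as an engineer would, in place of code of your own. Each camera call takes 0.05 s, during which the arm holds its last target.

## Working session

There is one attempt and no reset: what is moved stays moved. The work goes in short steps, Python scripts to look and compute and a shell command to move; the robot and the scene stay as the last step left them, time stands still between calls to the robot, and variables do not carry over. Pictures are saved under pics/ and viewed, and the job is handed in when it is done.

```bash
ls; mkdir -p pics; python3 - <<'E'
from rig import r, optics
import cv2
print(r.sense(), r.pinch_z)
for n in ("scene","top"):
    p=optics.camera_params(n); print(n,p)
    cv2.imwrite(f"pics/{n}0.png",optics.grab_frame(n))
print(optics.camera_params("wrist"))
E
```

```text
pics
{'clock': 0.0, 'qpos': array([ 1.29461904e+00,  3.53671915e-01,  1.63415532e+00,  1.83848182e-05,
        1.15520542e+00, -2.40474582e-03]), 'qvel': array([-2.43372000e-03,  1.86229068e-04,  1.45577317e-04,  8.91208670e-05,
       -1.70572229e-03,  4.64459291e-04]), 'joint_efforts': array([ 1.75484147e-03, -6.05262995e+01, -3.42069590e+01,  1.82423187e-04,
        9.42392478e-03, -1.50120309e-05]), 'eef_pos': array([168.84147141, 601.25084959, 230.53778028]), 'tcp_rot': array([-3.14015270e+00, -2.02719288e-05,  2.86781266e+00]), 'contact_force': array([-1.49384005,  0.51867739, -0.00966608]), 'wrist_torque': array([-0.01447071,  0.05976935, -0.02761851]), 'opening': 0.9974160948781008} 18.700000000000003
scene {'fx': 471.3921160358118, 'fy': 471.3921160358118, 'cx': 272.1323557120494, 'cy': 207.99795012382333, 'eye': array([1105.80515267,  256.66403078,  990.97892371]), 'rotation': array([0.55390685, 0.01260045, 1.99998057])}
top {'fx': 484.2820877409801, 'fy': 484.2820877409801, 'cx': 278.77973757637517, 'cy': 217.49747402153224, 'eye': array([4.64024200e+02, 3.15671011e-01, 1.11195340e+03]), 'rotation': array([ 0.13125413,  0.00794422, -1.59039633])}
{'fx': 325.19226210127806, 'fy': 325.19226210127806, 'cx': 277.6337696098218, 'cy': 205.39378112585325, 'T_tool_cam': array([[ 9.10094063e-04,  9.46568375e-01,  3.22501912e-01,
         8.38657658e+01],
       [ 9.99999538e-01, -9.60854536e-04, -1.79573041e-06,
        -2.11797318e-01],
       [ 3.08177643e-04,  3.22501765e-01, -9.46568812e-01,
        -1.44102277e+02],
       [ 0.00000000e+00,  0.00000000e+00,  0.00000000e+00,
         1.00000000e+00]])}
```

View pics/scene0.png

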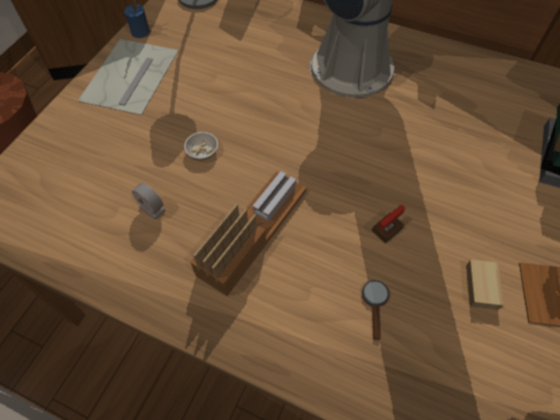

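View pics/top0.png

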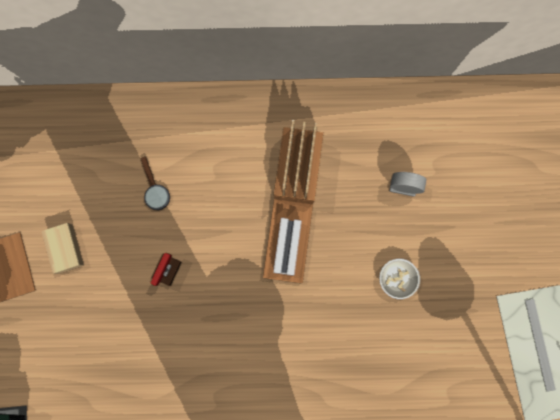

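The scene and top views show the stand in the middle (top ≈ (290,240)), the stop at ≈ (165,268), the loupe at (157,195), the clock at (407,183) and the dish at (399,279). Next I zoom in on the stop and the stand.

```bash
cat > h.py <<'E'
import numpy as np, cv2
from scipy.spatial.transform import Rotation as R
from rig import r, optics
def ray(name,u,v):
    p=optics.camera_params(name)
    d=np.array([(u-p['cx'])/p['fx'],-(v-p['cy'])/p['fy'],-1.])
    return np.array(p['eye']),R.from_euler('xyz',p['rotation']).as_matrix()@d
def at(name,u,v,z):
    e,d=ray(name,u,v); return e+d*(z-e[2])/d[2]
def px(name,P):
    p=optics.camera_params(name)
    c=R.from_euler('xyz',p['rotation']).as_matrix().T@(np.array(P,float)-p['eye'])
    return np.array([p['cx']-p['fx']*c[0]/c[2],p['cy']+p['fy']*c[1]/c[2]])
def wpx(P,s):
    p=optics.camera_params('wrist');T=p['T_tool_cam']
    t=R.from_euler('xyz',s['tcp_rot']).as_matrix().T@(np.array(P,float)-s['eef_pos'])
    c=T[:3,:3].T@(t-T[:3,3]); q=np.array([c[0],-c[1],-c[2]])
    rr=np.hypot(q[0],q[1]);th=np.arctan2(rr,q[2])
    return np.array([p['cx']+p['fx']*th*q[0]/rr,p['cy']+p['fy']*th*q[1]/rr])
def wat(u,v,z,s):
    p=optics.camera_params('wrist');T=p['T_tool_cam']
    a=np.array([(u-p['cx'])/p['fx'],(v-p['cy'])/p['fy']]);th=np.linalg.norm(a)
    q=np.array([*(a/th*np.sin(th)),np.cos(th)]);c=np.array([q[0],-q[1],-q[2]])
    M=R.from_euler('xyz',s['tcp_rot']).as_matrix()
    d=M@T[:3,:3]@c;e=s['eef_pos']+M@T[:3,3]
    return e+d*(z-e[2])/d[2]
E
python3 - <<'E'
from h import *
im=cv2.imread('pics/top0.png')
a=cv2.resize(im[235:305,130:200],(560,560),interpolation=cv2.INTER_CUBIC)
cv2.imwrite('pics/t_stop.png',a)
cv2.imwrite('pics/t_stand.png',cv2.resize(im[110:300,240:360],(480,600)[0:2] if 0 else (379,600),interpolation=cv2.INTER_CUBIC))
im=cv2.imread('pics/scene0.png')
cv2.imwrite('pics/s_stop.png',cv2.resize(im[195:250,360:415],(550,550),interpolation=cv2.INTER_CUBIC))
cv2.imwrite('pics/s_stand.png',cv2.resize(im[160:300,180:320],(560,560),interpolation=cv2.INTER_CUBIC))
E
```

```text
(no output)
```

View pics/t_stop.png

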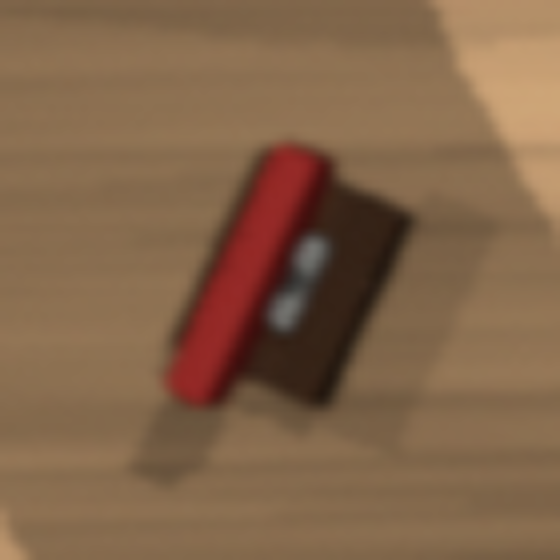

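View pics/t_stand.png

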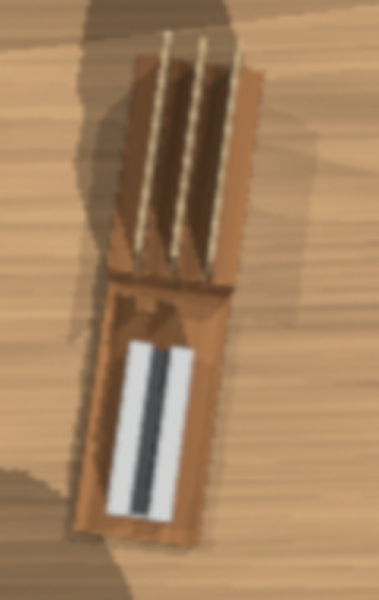

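View pics/s_stop.png

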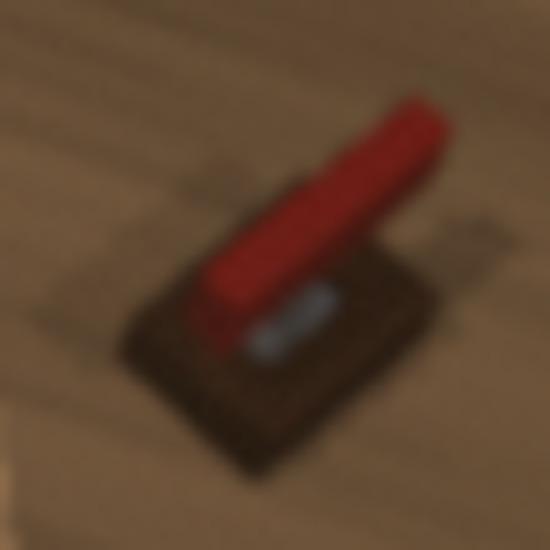

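View pics/s_stand.png

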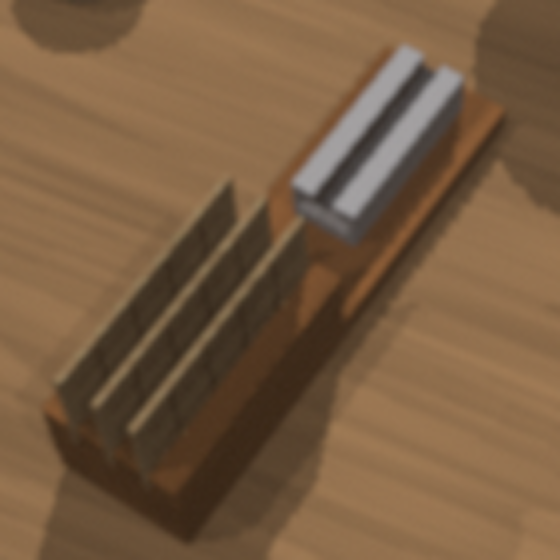

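```bash
cat > fit.py <<'E'
from h import *
from scipy.optimize import least_squares
def feats(m):
    M=cv2.moments(m.astype(np.uint8),True)
    return np.array([M['m10']/M['m00'],M['m01']/M['m00'],M['mu20']/M['m00'],M['mu11']/M['m00'],M['mu02']/M['m00']]),M['m00']
def red(im):
    hsv=cv2.cvtColor(im,cv2.COLOR_BGR2HSV)
    m=((hsv[...,0]<6)|(hsv[...,0]>172))&(hsv[...,1]>170)&(hsv[...,2]>60)
    n,l,st,_=cv2.connectedComponentsWithStats(m.astype(np.uint8))
    return l,st,n
E
python3 - <<'E'
from fit import *
obs={}
for n,roi in (('top',(130,235,200,305)),('scene',(360,195,415,250))):
    im=cv2.imread(f'pics/{n}0.png'); l,st,k=red(im)
    m=np.zeros(l.shape,np.uint8); x0,y0,x1,y1=roi; m[y0:y1,x0:x1]=(l[y0:y1,x0:x1]>0)
    obs[n],a=feats(m); print(n,obs[n],a)
def model(n,p,S=8):
    x,y,yaw=p; c,s=np.cos(yaw),np.sin(yaw)
    P=np.array([px(n,(x+c*a-s*b,y+s*a+c*b,59+h)) for a in(-37,37) for b in(-7,7) for h in(-13,13)])
    h=cv2.convexHull(P.astype(np.float32))
    M=cv2.moments(h)
    return np.array([M['m10']/M['m00'],M['m01']/M['m00'],M['mu20']/M['m00'],M['mu11']/M['m00'],M['mu02']/M['m00']])
p0=[*at('top',165,270,59)[:2],-0.4]
for ns in (('top',),('scene',),('top','scene')):
  b=None
  for y0 in (-.4,.4,1.2,-1.2):
    f=lambda p:np.concatenate([(model(n,p)-obs[n])*[1,1,.15,.15,.15] for n in ns])
    q=least_squares(f,[p0[0],p0[1],y0],x_scale=[1,1,.02],diff_step=1e-4)
    if b is None or q.cost<b.cost:b=q
  print(ns,b.x,b.cost,b.fun.round(2))
c=lambda u,v:(240+u/3.158,110+v/3.158)
for h in (48,52,56):
  C=[at('top',*c(*k),h)[:2] for k in((130,341),(193,348),(172,521),(107,514))]
  C=np.array(C);print(h,C.mean(0).round(1),[np.linalg.norm(C[i]-C[i-1]).round(1) for i in range(4)],np.degrees(np.arctan2(*((C[0]+C[1]-C[2]-C[3])[::-1]))))
g=lambda u,v:(180+u/4,160+v/4)
for h in (48,52,56):
  C=[at('scene',*g(*k),h)[:2] for k in((293,190),(347,217),(463,70),(407,43))]
  C=np.array(C);print(h,C.mean(0).round(1),[np.linalg.norm(C[i]-C[i-1]).round(1) for i in range(4)],np.degrees(np.arctan2(*((C[0]+C[1]-C[2]-C[3])[::-1]))))
# stand base corners near, boards
print('base near', [at('top',*c(*k),20).round(1) for k in ((73,530),(197,547))])
B=[[at('top',*c(*k),129)[:2] for k in pr] for pr in (((168,33),(137,262)),((203,40),(174,268)),((239,55),(209,275)))]
for b in B: print('board',np.round(b,1),np.degrees(np.arctan2(*(b[0]-b[1])[::-1])),np.linalg.norm(b[0]-b[1]))
E
```

```text
top [160.50965251 268.74517375  20.72867131 -32.97823527  74.64548829] 259.0
scene [391.2097561  216.69268293  44.16575848 -35.19407496  34.54458061] 205.0
('top',) [ 4.97007357e+02  2.64013528e+02 -4.39680535e-01] 1.9842490820873973 [ 0.02 -0.05  0.71 -0.77  1.69]
('scene',) [495.86799553 264.83659339   2.71532705] 2.0648492638515576 [-0.   -0.08  1.24 -0.93  1.31]Traceback (most recent call last):
  File "<stdin>", line 18, in <module>
    return func(*args, **kwargs)
    result = trf(vector_fun.fun, vector_fun.jac, x0, f0, J0, lb, ub, ftol, xtol,
                 gtol, max_nfev, x_scale, loss_function, tr_solver,
                 tr_options.copy(), verbose, callback=callback_wrapped)
    return trf_no_bounds(
        fun, jac, x0, f0, J0, ftol, xtol, gtol, max_nfev, x_scale,
        loss_function, tr_solver, tr_options, verbose, callback=callback)
    J = jac(x)
    self._update_jac()
    ~~~~~~~~~~~~~~~~^^
    self.J = self.jac_wrapped(xp_copy(self.x), f0=self.f)
             ~~~~~~~~~~~~~~~~^^^^^^^^^^^^^^^^^^^^^^^^^^^^
    J, dct = approx_derivative(
             ~~~~~~~~~~~~~~~
[... 302 characters left out ...]
method,
                             ^^^^^^^^^^^^^^^^^^^^^^
                             mf)
                             ^^^
    df = [f_eval - f0 for f_eval in f_evals]
                                    ^^^^^^^
    f = np.atleast_1d(self.fun(x, *self.args, **self.kwargs))
                      ~~~~~~~~^^^^^^^^^^^^^^^^^^^^^^^^^^^^^^
    return np.atleast_1d(self.fun(x))
                         ~~~~~~~~^^^
    return self.f(x, *self.args, **self.kwargs)
           ~~~~~~^^^^^^^^^^^^^^^^^^^^^^^^^^^^^^
  File "<stdin>", line 17, in <lambda>
  File "<stdin>", line 9, in model
  File "h.py", line 11, in px
    p=optics.camera_params(name)
ValueError: time passes only in moves, steps and waits
```

Both views agree on the stop: (496.5, 264.4), yaw −0.43. I'll cache the camera parameters and carry on with the stand.

```bash
python3 - <<'E'
import re
s=open('h.py').read()
s=s.replace("from rig import r, optics","from rig import r, optics\nimport pickle,os\nif os.path.exists('cp.pkl'): CP=pickle.load(open('cp.pkl','rb'))\nelse:\n    CP={n:optics.camera_params(n) for n in('top','scene','wrist')}; pickle.dump(CP,open('cp.pkl','wb'))")
s=re.sub(r"p=optics\.camera_params\(([^)]*)\)",r"p=CP[\1]",s)
open('h.py','w').write(s)
E
cat > stand.py <<'E'
from h import *
c=lambda u,v:(240+u/3.158,110+v/3.158)
g=lambda u,v:(180+u/4,160+v/4)
for n,f,K in (('top',c,((130,341),(193,348),(172,521),(107,514))),('scene',g,((293,190),(347,217),(463,70),(407,43)))):
 for h in (48,52,56):
  C=np.array([at(n,*f(*k),h)[:2] for k in K]);print(h,C.mean(0).round(1),[np.linalg.norm(C[i]-C[i-1]).round(1) for i in range(4)],np.degrees(np.arctan2(*((C[0]+C[1]-C[2]-C[3])[::-1]))))
print('base near', [at('top',*c(*k),18).round(1) for k in ((73,530),(197,547))])
B=[[at('top',*c(*k),129)[:2] for k in pr] for pr in (((168,33),(137,262)),((203,40),(174,268)),((239,55),(209,275)))]
for b in B: print('board',np.round(b,1),np.degrees(np.arctan2(*(b[0]-b[1])[::-1])),np.linalg.norm(b[0]-b[1]))
E
python3 stand.py; python3 -c "
from rig import r;print(r.sense()['clock'])"
```

```text
48 [540.4 -12.3] [np.float64(121.7), np.float64(44.4), np.float64(121.4), np.float64(45.2)] -8.499745259611608
52 [540.1 -12.2] [np.float64(121.2), np.float64(44.3), np.float64(120.9), np.float64(45.0)] -8.499745259611611
56 [539.8 -12.2] [np.float64(120.8), np.float64(44.1), np.float64(120.5), np.float64(44.8)] -8.499745259611613
48 [536.9 -10. ] [np.float64(126.4), np.float64(37.0), np.float64(125.9), np.float64(39.9)] -8.746242277805417
52 [539.3  -8.9] [np.float64(125.9), np.float64(36.9), np.float64(125.4), np.float64(39.7)] -8.746242277805417
56 [541.7  -7.7] [np.float64(125.3), np.float64(36.7), np.float64(124.9), np.float64(39.5)] -8.74624227780542
base near [array([472.9,  44. ,  18. ]), array([459.2, -43.7,  18. ])]
board [[799.1 -28.8]
 [644.7  -4.9]] -8.787436891506031 156.18476923586095
board [[793.7 -51.9]
 [640.2 -28.9]] -8.514351809160209 155.20005894233452
board [[782.9 -75.5]
 [635.1 -51.6]] -9.194369659339264 149.67518473793444
0.1
```

```bash
cat >> h.py <<'E'
def delta(P,yaw,s=None):
    "tool-frame dp and angular to go to world TCP P, tool down with given yaw"
    s=s or r.sense(); M=R.from_euler('xyz',s['tcp_rot']).as_matrix()
    G=R.from_euler('xyz',[np.pi,0,yaw]).as_matrix()
    return (M.T@(np.array(P,float)-s['eef_pos'])).round(1),R.from_matrix(M.T@G).as_rotvec().round(4)
def st():
    s=r.sense(); return s['clock'],s['eef_pos'].round(2),s['tcp_rot'].round(4),s['contact_force'].round(2),s['wrist_torque'].round(3),s['opening'].round(3)
E
python3 -c "
from h import *
print(delta((496.5,264.4,160),2.708))"
```

```text
(array([-406.5, -235.7,   70.9]), array([-1.300e-03,  1.000e-04,  1.598e-01]))
```

```bash
python3 -m creep '[{"dp":[-34,-20,0],"angular":[0,0,0.03],"fingers":85},{"dp":[-68,-40,0],"angular":[0,0,0.06],"fingers":85},{"dp":[-102,-59,0],"angular":[0,0,0.1],"fingers":85},{"dp":[-136,-79,0],"angular":[0,0,0.13],"fingers":85},{"dp":[-170,-98,0],"angular":[0,0,0.16],"fingers":85}]' 40; python3 -c "
from h import *
print(delta((496.5,264.4,160),2.708))"
```

```text
clock: 0.52
eef_pos: [306.8, 459.7, 231.0]
tcp_rot: [-3.141, -0.0, 2.707]
contact_force: [0.2, 0.7, -0.1]
opening: 0.998
(array([-254.3,  -97.2,   71. ]), array([-0.0007, -0.    , -0.0012]))
```

```bash
python3 -m creep '[{"dp":[-34,-13,9],"angular":[0,0,0],"fingers":85},{"dp":[-68,-26,18],"angular":[0,0,0],"fingers":85},{"dp":[-102,-39,27],"angular":[0,0,0],"fingers":85},{"dp":[-136,-52,36],"angular":[0,0,0],"fingers":85},{"dp":[-170,-65,45],"angular":[0,0,0],"fingers":85}]'; python3 -m creep '[{"dp":[-30,-11,9],"angular":[0,0,0],"fingers":85},{"dp":[-60,-22,18],"angular":[0,0,0],"fingers":85},{"dp":[-84,-32,26],"angular":[0,0,0],"fingers":85},{"dp":[-84,-32,26],"angular":[0,0,0],"fingers":85},{"dp":[-84,-32,26],"angular":[0,0,0],"fingers":85}]'; python3 -c "
from h import *
s=r.sense();cv2.imwrite('pics/w1.png',optics.grab_frame('wrist'))
print(s['eef_pos'],s['tcp_rot'])
print(wpx((496.5,264.4,72),s))
"
```

```text
clock: 0.93
eef_pos: [433.9, 329.4, 185.7]
tcp_rot: [-3.141, -0.0, 2.708]
contact_force: [0.8, -0.1, -0.8]
opening: 0.994
clock: 1.35
eef_pos: [496.0, 265.4, 159.5]
tcp_rot: [-3.14, -0.001, 2.705]
contact_force: [-0.7, 0.6, -0.6]
opening: 0.998
[496.00363967 265.4496648  159.49921608] [-3.14028676e+00 -1.09532950e-03  2.70518204e+00]
[277.07832148 212.81560379]
```

View pics/w1.png

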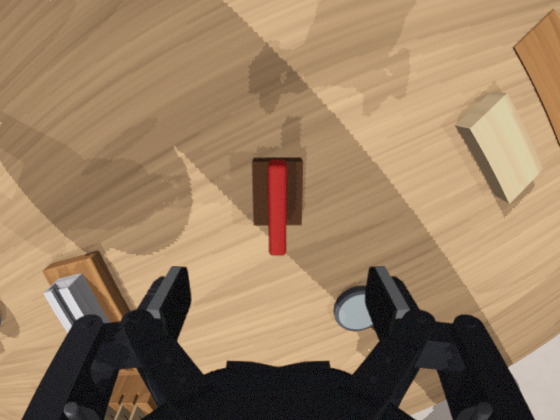

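The wrist view shows the red handle from (278,161) to (277,255), vertical in the image and centred between the fingers.

```bash
python3 -c "
from h import *
s=r.sense()
im=cv2.imread('pics/w1.png')
hsv=cv2.cvtColor(im,cv2.COLOR_BGR2HSV)
m=(((hsv[...,0]<6)|(hsv[...,0]>172))&(hsv[...,1]>170)&(hsv[...,2]>60)); m[:140]=0;m[280:]=0;m[:,:250]=0;m[:,310:]=0
v,u=np.nonzero(m);print(u.min(),u.max(),v.min(),v.max())
a=wat(u[v<v.min()+6].mean(),v.min(),72,s);b=wat(u[v>v.max()-10].mean(),v.max()-2,72,s);print(a,b,np.linalg.norm(a-b),(a+b)/2,np.arctan2(*(b-a)[1::-1]))
c=((a+b)/2)[:2]
print(delta((*c,110),2.708),delta((*c,43),2.708))"
```

```text
267 286 159 254
[458.61620035 282.56097254  72.        ] [526.60460264 251.50184977  72.        ] 74.74685246609796 [492.6104015  267.03141116  72.        ] -0.42851898712608794
(array([ 2.9, -0.6, 49.9]), array([-0.0006, -0.0009, -0.0016])) (array([  2.9,  -0.6, 116.9]), array([-0.0006, -0.0009, -0.0016]))
```

```bash
python3 -m creep '[{"dp":[2.5,-0.5,35],"angular":[0,0,0],"fingers":60},{"dp":[2.5,-0.5,70],"angular":[0,0,0],"fingers":50},{"dp":[2.5,-0.5,95],"angular":[0,0,0],"fingers":50},{"dp":[2.5,-0.5,110],"angular":[0,0,0],"fingers":50},{"dp":[2.5,-0.5,117],"angular":[0,0,0],"fingers":50}]';python3 -m creep '[{"dp":[0,0,0],"angular":[0,0,0],"fingers":30},{"dp":[0,0,0],"angular":[0,0,0],"fingers":0},{"dp":[0,0,0],"angular":[0,0,0],"fingers":0},{"dp":[0,0,0],"angular":[0,0,0],"fingers":0},{"dp":[0,0,0],"angular":[0,0,0],"fingers":0}]' 40; python3 -c "
from h import *
print(st());cv2.imwrite('pics/w2.png',optics.grab_frame('wrist'))"
```

```text
clock: 1.82
eef_pos: [491.3, 267.7, 41.3]
tcp_rot: [-3.139, -0.002, 2.709]
contact_force: [-0.0, 1.1, 0.0]
opening: 0.583
clock: 2.23
eef_pos: [493.8, 267.6, 44.5]
tcp_rot: [3.14, 0.001, 2.708]
contact_force: [-1.6, 0.7, 6.0]
opening: 0.157Traceback (most recent call last):
  File "<string>", line 3, in <module>
    print(st());cv2.imwrite('pics/w2.png',optics.grab_frame('wrist'))
          ~~^^
  File "h.py", line 37, in st
    s=r.sense(); return s['clock'],s['eef_pos'].round(2),s['tcp_rot'].round(4),s['contact_force'].round(2),s['wrist_torque'].round(3),s['opening'].round(3)
                                                                                                                                      ^^^^^^^^^^^^^^^^^^
AttributeError: 'float' object has no attribute 'round'
```

```bash
sed -i "s/s\['opening'\].round(3)/round(s['opening'],3)/" h.py; python3 -m creep '[{"dp":[0,0,0],"angular":[0,0,0],"fingers":0},{"dp":[0,0,0],"angular":[0,0,0],"fingers":0},{"dp":[0,0,0],"angular":[0,0,0],"fingers":0}]' 40; python3 -c "
from h import *
print(st());cv2.imwrite('pics/w2.png',optics.grab_frame('wrist'));print(st())"
```

```text
clock: 2.48
eef_pos: [493.8, 267.6, 44.5]
tcp_rot: [3.14, 0.001, 2.707]
contact_force: [-2.3, -0.0, 6.9]
opening: 0.161
(2.4833, array([493.83, 267.63,  44.52]), array([3.1402e+00, 6.0000e-04, 2.7074e+00]), array([-2.35, -0.04,  6.91]), array([-0.025,  0.467, -0.04 ]), 0.161)
(2.5333, array([493.84, 267.66,  44.53]), array([3.1402e+00, 7.0000e-04, 2.7075e+00]), array([-3.09, -0.51,  7.82]), array([0.007, 0.484, 0.017]), 0.154)
```

View pics/w2.png

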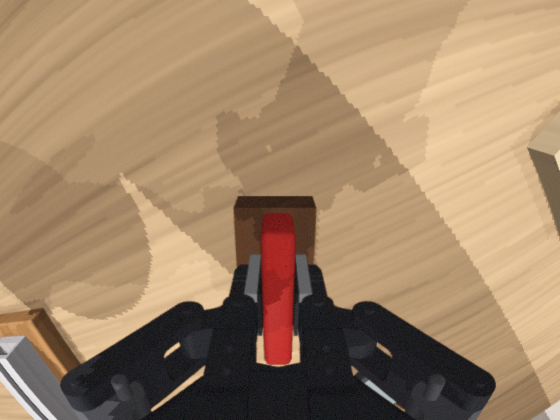

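Gripped: the opening of 0.16 corresponds to about 14 mm, with the handle between the pads from (278,213) to (278,363). Lifting next.

```bash
python3 -m creep '[{"dp":[0,0,-6],"angular":[0,0,0],"fingers":0},{"dp":[0,0,-14],"angular":[0,0,0],"fingers":0},{"dp":[0,0,-30],"angular":[0,0,0],"fingers":0},{"dp":[0,0,-60],"angular":[0,0,0],"fingers":0},{"dp":[0,0,-95],"angular":[0,0,0],"fingers":0}]' 60; python3 -m creep '[{"dp":[0,0,-25],"angular":[0,0,0],"fingers":0},{"dp":[0,0,-25],"angular":[0,0,0],"fingers":0},{"dp":[0,0,-25],"angular":[0,0,0],"fingers":0}]'; python3 -c "
from h import *
print(st());cv2.imwrite('pics/w3.png',optics.grab_frame('wrist'));cv2.imwrite('pics/t3.png',cv2.resize(optics.grab_frame('top')[200:320,100:260],(800,600)))
print(delta((545,-14,155),np.pi-.152))"
```

```text
clock: 2.95
eef_pos: [492.3, 266.6, 138.6]
tcp_rot: [-3.139, -0.002, 2.708]
contact_force: [0.0, 0.3, -2.3]
opening: 0.155
clock: 3.2
eef_pos: [494.5, 267.8, 165.6]
tcp_rot: [3.138, 0.003, 2.708]
contact_force: [0.3, -0.1, -1.5]
opening: 0.154
(3.2, array([494.54, 267.77, 165.61]), array([3.1381e+00, 2.7000e-03, 2.7077e+00]), array([ 0.34, -0.14, -1.47]), array([-0.005,  0.057,  0.005]), 0.154)
(array([-165.3, -233. ,    8. ]), array([-0.0004, -0.0003, -0.2819]))
```

View pics/w3.png

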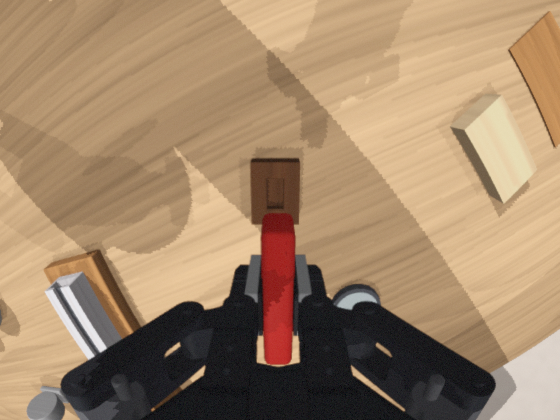

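View pics/t3.png

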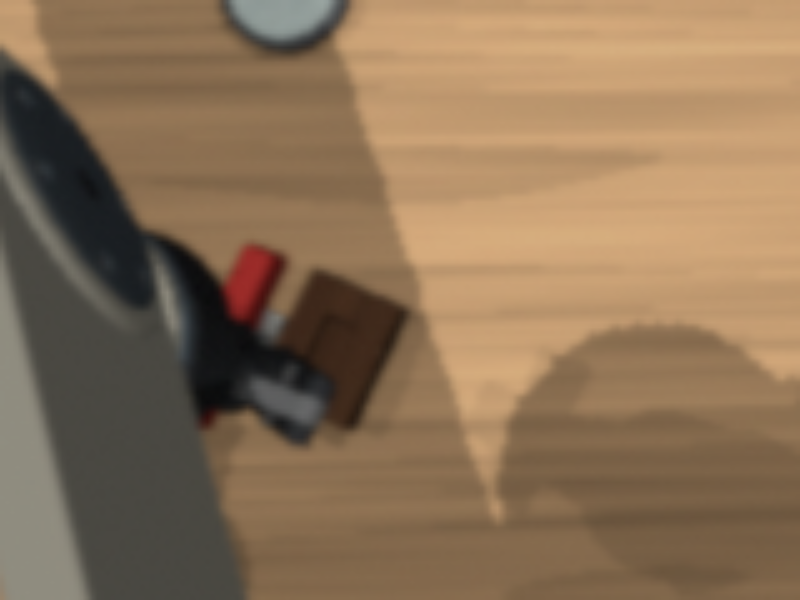

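Stop lifted and clear of the block, the empty pocket at (275,192), wrist load −1.5 N. Next I take a look at the track from beside it.

```bash
python3 -c "
from h import *
s=r.sense()
for v in (213,363):
  p=wat(278,v,s['eef_pos'][2]+27.5,s); print(R.from_euler('xyz',s['tcp_rot']).as_matrix().T@(p-s['eef_pos']))
print(delta((590,55,185),np.pi-.152))"
```

```text
[ 41.06561706  -0.06889928 -27.48843409]
[-39.35253843   0.04806381 -27.51108271]
(array([-177.1, -151.5,  -22. ]), array([-0.0004, -0.0003, -0.2819]))
```

```bash
python3 -c "
import cv2
im=cv2.imread('pics/w3.png');cv2.imwrite('pics/w3z.png',cv2.resize(im[200:380,230:330],(444,800)[:2] if 0 else (333,600),interpolation=cv2.INTER_CUBIC))"; python3 -m creep '[{"dp":[-35,-30,-22],"angular":[0,0,-0.05],"fingers":0},{"dp":[-65,-55,-22],"angular":[0,0,-0.11],"fingers":0},{"dp":[-95,-80,-22],"angular":[0,0,-0.17],"fingers":0},{"dp":[-125,-106,-22],"angular":[0,0,-0.23],"fingers":0},{"dp":[-150,-128,-22],"angular":[0,0,-0.282],"fingers":0}]'; python3 -c "
from h import *
print(delta((590,55,185),np.pi-.152))"
```

```text
clock: 3.72
eef_pos: [575.6, 85.5, 183.9]
tcp_rot: [-3.141, -0.002, 2.993]
contact_force: [1.1, 1.1, -1.1]
opening: 0.149
(array([-18.7, -28.1,  -1.1]), array([-0.001 , -0.0019,  0.0032]))
```

View pics/w3z.png

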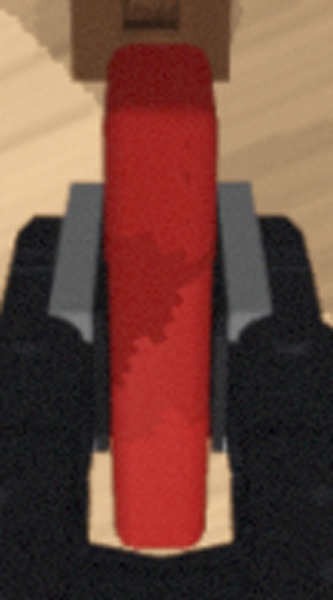

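```bash
python3 -m creep '[{"dp":[-18,-28,-1],"angular":[0,0,0.003],"fingers":0},{"dp":[-18,-28,-1],"angular":[0,0,0.003],"fingers":0},{"dp":[-18,-28,-1],"angular":[0,0,0.003],"fingers":0},{"dp":[-18,-28,-1],"angular":[0,0,0.003],"fingers":0}]'; python3 -c "
from h import *
s=r.sense();M=R.from_euler('xyz',s['tcp_rot']).as_matrix()
for v,h in ((213,1.5),(231.5,27.5),(363.5,27.5)):
  p=wat(278,v,s['eef_pos'][2]+h,s); print((M.T@(p-s['eef_pos']))[0])
print(st());cv2.imwrite('pics/w4.png',optics.grab_frame('wrist'))"
```

```text
clock: 4.05
eef_pos: [588.2, 57.7, 184.9]
tcp_rot: [-3.141, -0.003, 2.986]
contact_force: [-0.4, 0.7, -1.7]
opening: 0.154
31.49572718674214
33.334570429297365
-39.629812157949914
(4.05, array([588.23,  57.72, 184.89]), array([-3.1413e+00, -2.7000e-03,  2.9858e+00]), array([-0.38,  0.67, -1.72]), array([ 0.006,  0.012, -0.007]), 0.154)
```

View pics/w4.png

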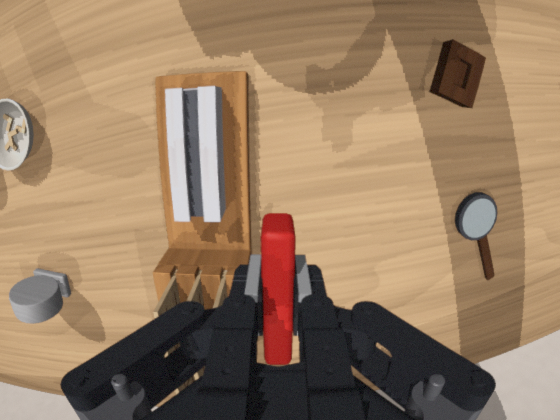

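```bash
python3 -c "
import cv2
im=cv2.imread('pics/w4.png');cv2.imwrite('pics/w4z.png',cv2.resize(im[60:260,145:265],(480,800)[:2] if 0 else (360,600),interpolation=cv2.INTER_CUBIC))"
```

```text
(no output)
```

View pics/w4z.png

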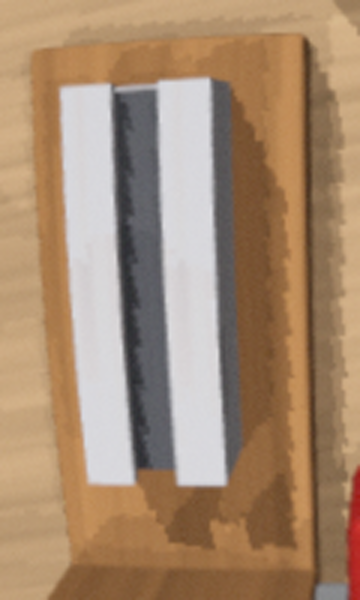

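```bash
cat > w4.py <<'E'
from h import *
s=dict(eef_pos=np.array([588.23,57.72,184.89]),tcp_rot=np.array([-3.1413,-.0027,2.9858]))
f=lambda u,v,h:wat(145+u/3,60+v/3,h,s)[:2]
for h in (48,50,52,54,56):
  O=[f(60,87,h),f(211,78,h),f(226,484,h),f(88,484,h)]
  I=[f(112,85,h),f(158,80,h),f(177,485,h),f(135,483,h)]
  d=(O[2]+O[3]-O[0]-O[1]); yaw=np.arctan2(d[1],d[0]);y=np.array([-np.sin(yaw),np.cos(yaw)])
  print(h,'ctr',np.mean(O,0).round(1),'slot ctr',np.mean(I,0).round(1),'yaw',yaw.round(4),'len',np.linalg.norm(d/2).round(1),'w',((O[1]-O[0])@y).round(1),((O[2]-O[3])@y).round(1),'slot w',((I[1]-I[0])@y).round(1),((I[2]-I[3])@y).round(1), 'slot cross', (np.mean(I,0)@y).round(1))
for h in (12,16,20,24):
  A=[f(33,50,h),f(303,35,h),f(315,570,h),f(72,555,h)]
  d=(A[2]+A[3]-A[0]-A[1]); yaw=np.arctan2(d[1],d[0])
  y=np.array([np.sin(.15),np.cos(.15)])
  print(h,np.round(A,1).tolist(),'yaw',yaw.round(4),'w',((A[1]-A[0])@y).round(1),((A[2]-A[3])@y).round(1),'cross',(np.mean(A,0)@y).round(1),'len',np.linalg.norm(d/2).round(1))
E
python3 w4.py
```

```text
48 ctr [542.3 -12.7] slot ctr [542.4 -12.6] yaw -0.1576 len 124.0 w 45.8 45.6 slot w 14.0 13.8 slot cross 72.7
50 ctr [542.  -12.1] slot ctr [542.1 -12. ] yaw -0.1576 len 123.1 w 45.5 45.3 slot w 13.9 13.7 slot cross 73.2
52 ctr [541.8 -11.5] slot ctr [541.9 -11.4] yaw -0.1576 len 122.3 w 45.2 45.0 slot w 13.8 13.6 slot cross 73.8
54 ctr [541.5 -11. ] slot ctr [541.6 -10.8] yaw -0.1576 len 121.4 w 44.9 44.6 slot w 13.7 13.5 slot cross 74.3
56 ctr [541.3 -10.4] slot ctr [541.4 -10.2] yaw -0.1576 len 120.5 w 44.5 44.3 slot w 13.6 13.4 slot cross 74.9
12 [[459.0, -45.1], [473.8, 44.7], [657.6, 16.1], [639.2, -74.1]] yaw -0.1568 w 91.1 92.0 cross 68.9 len 184.2
16 [[459.6, -43.7], [474.2, 45.1], [655.7, 16.8], [637.5, -72.3]] yaw -0.1568 w 89.9 90.8 cross 69.8 len 181.9
20 [[460.2, -42.2], [474.6, 45.4], [653.8, 17.5], [635.8, -70.4]] yaw -0.1568 w 88.8 89.6 cross 70.8 len 179.6
24 [[460.8, -40.8], [475.0, 45.7], [651.9, 18.2], [634.1, -68.6]] yaw -0.1568 w 87.6 88.5 cross 71.8 len 177.3
```

The wrist view shows the track from (166,89) to (222,221), with the slot's middle line at world ≈ (541.5, −11), stand yaw ≈ −0.155. The top camera gives (540, −12), which agrees. The sizes fit 120 × 44 × 14 with the top face about 55 mm up. Going above it.

```bash
python3 -c "
from h import *
print(delta((535,-10.5,150),np.pi-.155))"
```

```text
(array([ 41.9, -76.2,  35.3]), array([-0.0002, -0.0022,  0.0003]))
```

```bash
python3 -m creep '[{"dp":[14,-25,0],"angular":[0,0,0],"fingers":0},{"dp":[28,-50,10],"angular":[0,0,0],"fingers":0},{"dp":[42,-76,24],"angular":[0,-0.001,0],"fingers":0},{"dp":[42,-76,35],"angular":[0,-0.001,0],"fingers":0},{"dp":[42,-76,35],"angular":[0,-0.001,0],"fingers":0}]';python3 -m creep '[{"dp":[0,0,12],"angular":[0,0,0],"fingers":0},{"dp":[0,0,24],"angular":[0,0,0],"fingers":0},{"dp":[0,0,36],"angular":[0,0,0],"fingers":0},{"dp":[0,0,42],"angular":[0,0,0],"fingers":0},{"dp":[0,0,42],"angular":[0,0,0],"fingers":0}]'; python3 -c "
from h import *
print(st());cv2.imwrite('pics/w5.png',optics.grab_frame('wrist'));cv2.imwrite('pics/s5.png',cv2.resize(optics.grab_frame('scene')[130:280,180:330],(600,600)))
print(st(),delta((535,-10.5,100),np.pi-.155))"
```

```text
clock: 4.52
eef_pos: [533.4, -10.5, 149.2]
tcp_rot: [-3.141, -0.003, 2.987]
contact_force: [0.2, 0.0, -1.2]
opening: 0.15
clock: 4.93
eef_pos: [535.7, -9.8, 108.4]
tcp_rot: [-3.142, -0.001, 2.988]
contact_force: [0.2, -0.1, -0.6]
opening: 0.153
(4.9333, array([535.74,  -9.76, 108.35]), array([-3.1415e+00, -9.0000e-04,  2.9882e+00]), array([ 0.15, -0.06, -0.6 ]), array([ 0.018,  0.011, -0.031]), 0.153)
(5.0333, array([536.51, -10.2 , 109.61]), array([3.1415e+00, 1.1000e-03, 2.9877e+00]), array([-0.16, -0.18, -0.81]), array([-0.035, -0.001,  0.012]), 0.149) (array([ 1.5, -0.5,  9.6]), array([0.0001, 0.0011, 0.0012]))
```

View pics/w5.png

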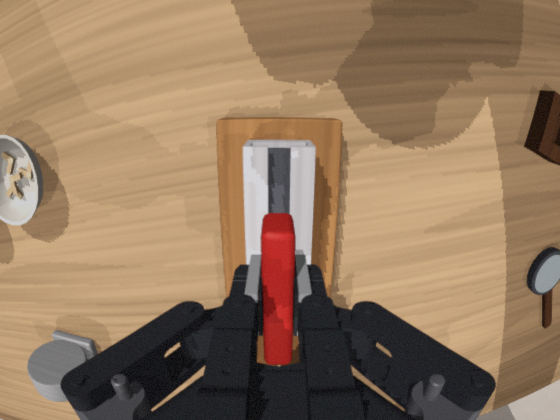

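View pics/s5.png

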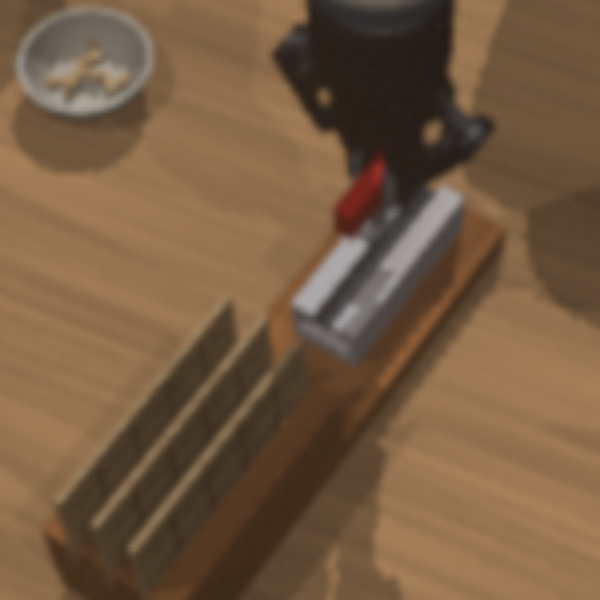

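```bash
python3 -c "
from h import *
s=dict(eef_pos=np.array([535.74,-9.76,108.35]),tcp_rot=np.array([-3.1415,-.0009,2.9882]))
M=R.from_euler('xyz',s['tcp_rot']).as_matrix()
im=cv2.imread('pics/w5.png')
g=cv2.cvtColor(im,cv2.COLOR_BGR2GRAY).astype(float)
for v in range(152,212,8):
  row=g[v-1:v+2].mean(0);d=np.gradient(row)
  a=255+np.argmin(d[255:275]);b=280+np.argmax(d[280:300])
  p=[(M.T@(wat(u+0.,v,54,s)-s['eef_pos']))[1].round(2) for u in(a,b)]
  print(v,a,b,p,np.mean(p))
print(row[240:320].astype(int))
"
```

```text
152 267 290 [np.float64(-6.8), np.float64(7.38)] 0.29000000000000004
160 268 290 [np.float64(-6.21), np.float64(7.42)] 0.605
168 267 290 [np.float64(-6.86), np.float64(7.48)] 0.31000000000000005
176 267 289 [np.float64(-6.9), np.float64(6.9)] 0.0
184 267 290 [np.float64(-6.94), np.float64(7.59)] 0.32499999999999973
192 268 289 [np.float64(-6.35), np.float64(7.01)] 0.33000000000000007
200 268 289 [np.float64(-6.39), np.float64(7.08)] 0.3450000000000002
208 268 289 [np.float64(-6.44), np.float64(7.14)] 0.34999999999999964
[132 132 134 143 183 204 208 208 207 205 203 202 201 200 202 204 207 209
 211 212 212 211 212 211 211 211 210 189 117  61  56  71  90  92  96  95
  97  96  94  95  96  94  94  93  77  73  70  73  80 123 184 193 193 192
 190 188 188 186 186 186 188 192 195 195 195 195 196 196 193 192 191 192
 186 130  91  88  86  88  87  87]
```

The wrist view at hover shows the dark slot (columns 268–290) centred under the handle (278), an offset of +0.3 mm. Descending gently.

```bash
python3 -m creep '[{"dp":[0,0.3,4],"angular":[0,0,0],"fingers":0},{"dp":[0,0.3,8],"angular":[0,0,0],"fingers":0},{"dp":[0,0.3,12],"angular":[0,0,0],"fingers":0},{"dp":[0,0.3,14],"angular":[0,0,0],"fingers":0},{"dp":[0,0.3,14],"angular":[0,0,0],"fingers":0}]'; python3 -m creep '[{"dp":[0,0,1],"angular":[0,0,0],"fingers":0},{"dp":[0,0,2],"angular":[0,0,0],"fingers":0},{"dp":[0,0,3],"angular":[0,0,0],"fingers":0},{"dp":[0,0,3],"angular":[0,0,0],"fingers":0}]'; python3 -m creep '[{"dp":[0,0,1],"angular":[0,0,0],"fingers":0},{"dp":[0,0,2],"angular":[0,0,0],"fingers":0},{"dp":[0,0,3],"angular":[0,0,0],"fingers":0},{"dp":[0,0,3],"angular":[0,0,0],"fingers":0}]'
```

```text
clock: 5.45
eef_pos: [535.7, -10.7, 94.7]
tcp_rot: [-3.141, 0.0, 2.987]
contact_force: [-0.2, -0.2, -1.1]
opening: 0.153
clock: 5.78
eef_pos: [536.1, -10.7, 92.2]
tcp_rot: [-3.142, 0.001, 2.987]
contact_force: [0.8, 1.1, -1.2]
opening: 0.152
clock: 6.12
eef_pos: [536.0, -10.7, 89.1]
tcp_rot: [-3.142, 0.001, 2.987]
contact_force: [0.1, 0.1, -1.5]
opening: 0.146
```

```bash
python3 -m creep '[{"dp":[0,0,1],"angular":[0,0,0],"fingers":0},{"dp":[0,0,2],"angular":[0,0,0],"fingers":0},{"dp":[0,0,2],"angular":[0,0,0],"fingers":0}]'; python3 -m creep '[{"dp":[0,0,1],"angular":[0,0,0],"fingers":0},{"dp":[0,0,2],"angular":[0,0,0],"fingers":0},{"dp":[0,0,2],"angular":[0,0,0],"fingers":0}]'
```

```text
clock: 6.37
eef_pos: [536.4, -10.7, 87.7]
tcp_rot: [3.142, 0.001, 2.987]
contact_force: [-2.3, 0.6, 5.6]
opening: 0.155
clock: 6.62
eef_pos: [536.6, -10.3, 85.4]
tcp_rot: [3.141, 0.002, 2.987]
contact_force: [1.7, 3.7, 0.9]
opening: 0.153
```

```bash
for i in 1; do python3 -m creep '[{"dp":[0,0,1],"angular":[0,0,0],"fingers":0},{"dp":[0,0,2],"angular":[0,0,0],"fingers":0},{"dp":[0,0,2],"angular":[0,0,0],"fingers":0}]'; done; python3 -m creep '[{"dp":[0,0,1],"angular":[0,0,0],"fingers":0},{"dp":[0,0,2],"angular":[0,0,0],"fingers":0},{"dp":[0,0,2],"angular":[0,0,0],"fingers":0}]'; python3 -c "
from h import *
print(st())"
```

```text
clock: 6.87
eef_pos: [536.4, -10.4, 83.2]
tcp_rot: [3.141, 0.001, 2.987]
contact_force: [1.0, 5.4, -0.5]
opening: 0.151
clock: 7.12
eef_pos: [536.3, -10.3, 81.1]
tcp_rot: [3.141, 0.001, 2.987]
contact_force: [1.0, 5.0, -0.8]
opening: 0.15
(7.1167, array([536.29, -10.34,  81.14]), array([3.1410e+00, 1.1000e-03, 2.9866e+00]), array([ 0.97,  5.  , -0.76]), array([ 1.033, -0.308,  0.023]), 0.15)
```

The head went into the slot (touched at TCP z ≈ 87.7 with 6 N, then slid in). A side force of +5 N means I should move about 1 mm in +y.

```bash
python3 -m creep '[{"dp":[0,0.5,0],"angular":[0,0,0],"fingers":0},{"dp":[0,1,0],"angular":[0,0,0],"fingers":0},{"dp":[0,1,0],"angular":[0,0,0],"fingers":0},{"dp":[0,1,0],"angular":[0,0,0],"fingers":0}]'; python3 -m creep '[{"dp":[0,0,1],"angular":[0,0,0],"fingers":0},{"dp":[0,0,2],"angular":[0,0,0],"fingers":0},{"dp":[0,0,2],"angular":[0,0,0],"fingers":0}]';  python3 -c "
from h import *
print(st())"
```

```text
clock: 7.45
eef_pos: [536.0, -10.0, 81.1]
tcp_rot: [-3.141, 0.0, 2.987]
contact_force: [0.7, -0.3, -0.6]
opening: 0.153
clock: 7.7
eef_pos: [536.1, -9.9, 79.2]
tcp_rot: [-3.141, 0.001, 2.987]
contact_force: [-0.2, -0.9, 2.7]
opening: 0.159
(7.7, array([536.07,  -9.93,  79.15]), array([-3.1412e+00,  6.0000e-04,  2.9869e+00]), array([-0.23, -0.91,  2.71]), array([-0.232,  0.119, -0.   ]), 0.159)
```

```bash
python3 -m creep '[{"dp":[0,0,1],"angular":[0,0,0],"fingers":0},{"dp":[0,0,2],"angular":[0,0,0],"fingers":0},{"dp":[0,0,3],"angular":[0,0,0],"fingers":0},{"dp":[0,0,3],"angular":[0,0,0],"fingers":0}]';  python3 -m creep '[{"dp":[0,0,0.5],"angular":[0,0,0],"fingers":0},{"dp":[0,0,1.5],"angular":[0,0,0],"fingers":0},{"dp":[0,0,1.5],"angular":[0,0,0],"fingers":0},{"dp":[0,0,1.5],"angular":[0,0,0],"fingers":0}]';python3 -c "
from h import *
print(st())"
```

```text
clock: 8.03
eef_pos: [536.1, -9.9, 76.2]
tcp_rot: [-3.141, 0.001, 2.987]
contact_force: [-2.1, -2.9, 5.9]
opening: 0.15
clock: 8.37
eef_pos: [536.1, -9.9, 74.9]
tcp_rot: [-3.141, 0.001, 2.987]
contact_force: [-2.8, -2.7, 6.8]
opening: 0.154
(8.3667, array([536.14,  -9.88,  74.9 ]), array([-3.1412e+00,  7.0000e-04,  2.9870e+00]), array([-2.8 , -2.72,  6.85]), array([-0.587,  0.503, -0.049]), 0.154)
```

```bash
python3 -c "
from h import *
print(r.sense()['qpos'].round(3))"; python3 -m creep '[{"dp":[0,-0.1,0],"angular":[0,0,0.105],"fingers":0},{"dp":[-0.1,0.3,0],"angular":[0,0,0.21],"fingers":0},{"dp":[-0.2,0.6,0],"angular":[0,0,0.315],"fingers":0},{"dp":[-0.3,0.9,0],"angular":[0,0,0.42],"fingers":0},{"dp":[-0.4,1.2,0],"angular":[0,0,0.524],"fingers":0}]';python3 -c "
from h import *
print(st(),r.sense()['qpos'].round(3))"
```

```text
[-2.100e-02  4.220e-01  1.946e+00 -1.000e-03  7.720e-01 -1.437e+00]
clock: 8.78
eef_pos: [538.0, -8.3, 75.3]
tcp_rot: [3.139, 0.002, 2.457]
contact_force: [0.2, 0.7, 6.6]
opening: 0.15
(8.7833, array([537.95,  -8.31,  75.31]), array([3.1395e+00, 2.2000e-03, 2.4574e+00]), array([0.18, 0.7 , 6.56]), array([ 0.054, -0.034,  0.043]), 0.15) [-0.018  0.423  1.944  0.     0.772 -0.905]
```

```bash
python3 -m creep '[{"dp":[0,0.3,0],"angular":[0,0,0.105],"fingers":0},{"dp":[-0.1,0.7,0],"angular":[0,0,0.21],"fingers":0},{"dp":[-0.2,1,0],"angular":[0,0,0.315],"fingers":0},{"dp":[-0.3,1.3,0],"angular":[0,0,0.42],"fingers":0},{"dp":[-0.4,1.6,0],"angular":[0,0,0.524],"fingers":0}]';python3 -c "
from h import *
print(st(),r.sense()['qpos'].round(3))"
```

```text
clock: 9.2
eef_pos: [539.4, -7.3, 75.4]
tcp_rot: [3.138, 0.001, 1.933]
contact_force: [0.6, -0.3, 6.2]
opening: 0.153
(9.2, array([539.39,  -7.33,  75.37]), array([3.1384e+00, 1.0000e-03, 1.9335e+00]), array([ 0.58, -0.25,  6.16]), array([-0.041, -0.104,  0.043]), 0.153) [-0.017  0.424  1.941  0.     0.773 -0.379]
```

```bash
python3 -m creep '[{"dp":[0,0.3,0],"angular":[0,0,0.105],"fingers":0},{"dp":[-0.1,0.7,0],"angular":[0,0,0.21],"fingers":0},{"dp":[-0.2,1,0],"angular":[0,0,0.315],"fingers":0},{"dp":[-0.3,1.3,0],"angular":[0,0,0.42],"fingers":0},{"dp":[-0.4,1.6,0],"angular":[0,0,0.518],"fingers":0}]';python3 -m creep '[{"dp":[0,0,0],"angular":[0,0,0],"fingers":0},{"dp":[0,0,0],"angular":[0,0,0],"fingers":0},{"dp":[0,0,0],"angular":[0,0,0],"fingers":0}]';python3 -c "
from h import *
print(st(),r.sense()['qpos'].round(3))"
```

```text
clock: 9.62
eef_pos: [541.1, -7.1, 75.4]
tcp_rot: [3.138, -0.001, 1.416]
contact_force: [0.7, 0.4, 6.1]
opening: 0.153
clock: 9.87
eef_pos: [541.0, -7.2, 75.4]
tcp_rot: [3.138, -0.001, 1.421]
contact_force: [-0.2, -0.4, 6.1]
opening: 0.154
(9.8667, array([541.04,  -7.17,  75.37]), array([ 3.1383e+00, -7.0000e-04,  1.4206e+00]), array([-0.18, -0.42,  6.14]), array([-0.018, -0.07 , -0.007]), 0.154) [-0.016  0.426  1.938  0.     0.774  0.134]
```

Turned, with low side forces. I'll raise it slightly to check that the head catches under the lips before releasing.

```bash
python3 -m creep '[{"dp":[0,0,-0.7],"angular":[0,0,0],"fingers":0},{"dp":[0,0,-1.5],"angular":[0,0,0],"fingers":0},{"dp":[0,0,-2],"angular":[0,0,0],"fingers":0},{"dp":[0,0,-2],"angular":[0,0,0],"fingers":0}]';python3 -m creep '[{"dp":[0,0,-0.5],"angular":[0,0,0],"fingers":0},{"dp":[0,0,-1],"angular":[0,0,0],"fingers":0},{"dp":[0,0,-1.5],"angular":[0,0,0],"fingers":0},{"dp":[0,0,-1.5],"angular":[0,0,0],"fingers":0}]'
```

```text
clock: 10.2
eef_pos: [540.9, -7.2, 77.0]
tcp_rot: [3.139, -0.001, 1.421]
contact_force: [2.4, 0.2, 2.4]
opening: 0.15
clock: 10.53
eef_pos: [540.7, -7.2, 77.3]
tcp_rot: [3.139, -0.0, 1.421]
contact_force: [8.2, 1.0, -14.8]
opening: 0.151
```

Caught: it stopped at z = 77.3 with a 15 N upward pull. Easing off, then releasing.

```bash
python3 -m creep '[{"dp":[0,0,0.5],"angular":[0,0,0],"fingers":0},{"dp":[0,0,1.2],"angular":[0,0,0],"fingers":0},{"dp":[0,0,1.2],"angular":[0,0,0],"fingers":0}]' 20; python3 -m creep '[{"dp":[0,0,0],"angular":[0,0,0],"fingers":18},{"dp":[0,0,0],"angular":[0,0,0],"fingers":24},{"dp":[0,0,0],"angular":[0,0,0],"fingers":30},{"dp":[0,0,0],"angular":[0,0,0],"fingers":36}]';python3 -m creep '[{"dp":[0,0,0],"angular":[0,0,0],"fingers":40},{"dp":[0,0,-15],"angular":[0,0,0],"fingers":40},{"dp":[0,0,-40],"angular":[0,0,0],"fingers":40},{"dp":[0,0,-75],"angular":[0,0,0],"fingers":40},{"dp":[0,0,-115],"angular":[0,0,0],"fingers":40}]';python3 -c "
from h import *
print(st());cv2.imwrite('pics/w6.png',optics.grab_frame('wrist'));cv2.imwrite('pics/s6.png',cv2.resize(optics.grab_frame('scene')[130:280,180:330],(600,600)))"
```

```text
clock: 10.78
eef_pos: [540.7, -7.2, 77.2]
tcp_rot: [3.139, -0.0, 1.421]
contact_force: [6.3, 1.0, -3.2]
opening: 0.152
clock: 11.12
eef_pos: [539.1, -7.4, 76.9]
tcp_rot: [-3.141, 0.0, 1.421]
contact_force: [0.4, 0.5, -0.7]
opening: 0.419
clock: 11.53
eef_pos: [538.1, -7.4, 191.9]
tcp_rot: [-3.139, 0.001, 1.421]
contact_force: [1.4, -0.3, 0.4]
opening: 0.469
(11.5333, array([538.09,  -7.37, 191.89]), array([-3.1386e+00,  6.0000e-04,  1.4208e+00]), array([ 1.39, -0.35,  0.41]), array([ 0.008, -0.057, -0.058]), 0.469)
```

View pics/w6.png

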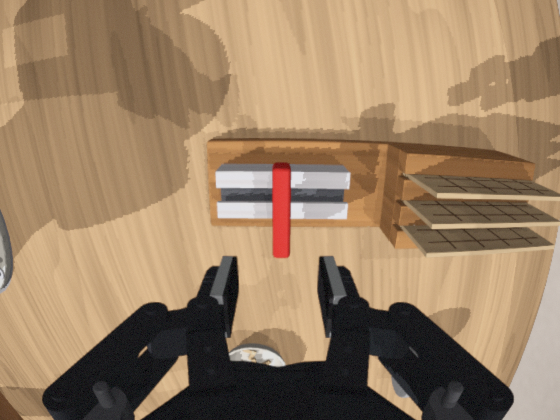

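View pics/s6.png

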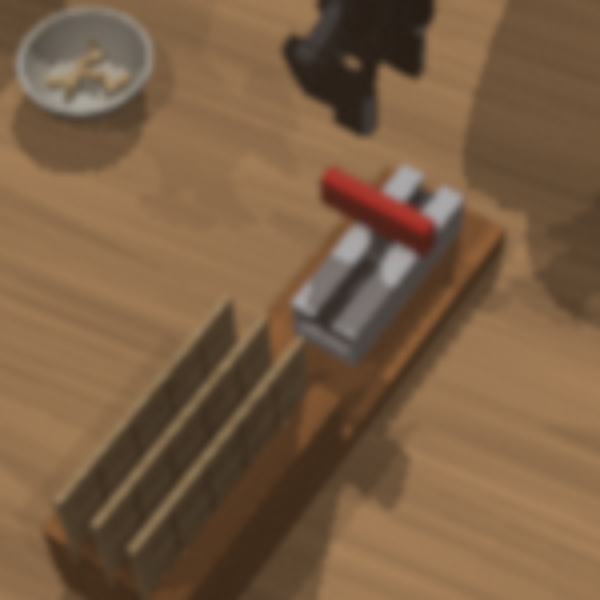

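The stop stands crosswise over the track: wrist view (282,163)–(281,257), square to the slot. The boards and dish are unmoved. One numeric check of its pose and stillness.

```bash
python3 -m creep '[{"dp":[0,0,0],"angular":[0,0,0],"fingers":40},{"dp":[0,0,0],"angular":[0,0,0],"fingers":40},{"dp":[0,0,0],"angular":[0,0,0],"fingers":40},{"dp":[0,0,0],"angular":[0,0,0],"fingers":40}]';python3 -c "
from h import *
s=r.sense()
im=optics.grab_frame('wrist');t=optics.grab_frame('top');cv2.imwrite('pics/t7.png',t)
hsv=cv2.cvtColor(im,cv2.COLOR_BGR2HSV)
m=(((hsv[...,0]<6)|(hsv[...,0]>172))&(hsv[...,1]>170)&(hsv[...,2]>60)).astype(np.uint8)
n,l,q,_=cv2.connectedComponentsWithStats(m);k=1+np.argmax(q[1:,4]);v,u=np.nonzero(l==k)
print(u.min(),u.max(),v.min(),v.max())
for h in (102,104,106):
  a=wat(u[v<v.min()+6].mean(),v.min(),h,s);b=wat(u[v>v.max()-6].mean(),v.max(),h,s);print((a+b)/2,np.linalg.norm(a-b),np.arctan2(*(b-a)[1::-1])+.155)
x=cv2.imread('pics/top0.png')
d=cv2.absdiff(t,x).max(2)
for nm,(c,w) in dict(dish=((375,255),50),loupe=((140,155),58),clock=((385,165),45),boards=((275,120),50)).items():
  e=d[c[1]:c[1]+w,c[0]:c[0]+w]; print(nm,e.mean(),(e>60).sum())"
```

```text
clock: 11.97
eef_pos: [538.7, -7.4, 190.6]
tcp_rot: [-3.14, 0.0, 1.421]
contact_force: [-0.0, 0.1, 0.0]
opening: 0.471
271 289 163 258
[540.01590457  -9.18205968 102.        ] 77.48371619170156 -1.5639009750324109
[540.11307007  -8.45327247 104.        ] 76.817646730197 -1.563900975032411
[540.21023556  -7.72448526 106.        ] 76.1515772686924 -1.5639009750324098
dish 7.1876 0
loupe 19.310344827586206 0
clock 4.42962962962963 0
boards 3.6316 0
```

View pics/t7.png

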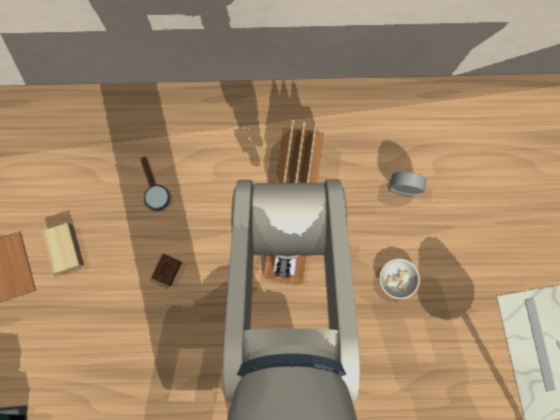

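```bash
python3 -c "
from rig import r
print(r.sign_off())"
```

```text
the job is handed in; nothing more can be done
None
```

The stop is locked crosswise in the track and released, and I handed the job in at about 12 s. `sign_off` reports no verdict, so what follows rests on my own checks.

**What I did:** I lifted the stop from its block and lined it up over the slot with the wrist camera. The head touched a lip with about 6 N and slid into the slot, with up to 5 N sideways. I pressed about 6 mm into the strip (about 8 N), turned it a quarter turn about the shank, and opened the fingers.

**Last checks:**
- **Catch:** before release, a pull of about 15 N upward did not lift the head, so it was held under the lips. That was the hardest push or pull I read between stop and stand.
- **Position:** the handle is square to the track within about 0.01 rad, and its centre is a few mm from the middle of the track.
- **Upright:** it stood upright by eye in the scene view; I did not measure the tilt.
- **Robot:** the gripper stood about 115 mm above where it let go, with the wrist force at zero.
- **Bystanders:** the dish, loupe, clock and boards showed no displacement in the top view compared with the first picture. The loupe area had a higher mean brightness difference than the others, which I put down to the moved shadow of the arm.

**Disagreement:** the scene camera placed the track 2 to 4 mm off the other two views. I went by the wrist view and by touch. The contact height put the track's top about 55 mm up, which matches the wrist picture.

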